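# Lock the tie-down anchor into its rotary stand

## Robot

A 7-joint arm with a two-finger parallel gripper is mounted at the origin on the work surface. World frame = base frame: x ahead of the robot, y to its left, z up, the work surface at z = 0. Lengths are in mm, angles in rad, forces in N, time in s.
With the tool pointing down it reaches from about 400 to 900 mm from the base axis. Payload 5.6 kg.
Tool frame: the origin (TCP) lies midway between the tips of the shut fingers; the grasp point (between the pads) lies 19 mm behind it; x points along the fingers, y is the direction in which the jaws open and shut, and the axes are right-handed (so a half turn about x gives the same grasp; the last joint's range is limited). The gripper opens to 92 mm and grips with 3 to 60 N. Pads are 20 mm wide; open, the fingers measure 128 mm over their backs; the gripper's body (75 mm by 189 mm) begins 69 mm behind the grasp point.
Start: joints at [-1.336, 0.468, -0.012, 1.603, 0.006, 1.071, -0.056], TCP at [178.298, 625.075, 214.592] pointing down, gripper open.
Joint ranges: [-2.53, 2.53], [-0.31, 2.02], [-1.57, 1.55], [0.28, 2.44], [-1.29, 4.43], [0.15, 1.84], [-2.92, 2.92]. Speed limits (rad/s): [2.57, 2.57, 3.14, 3.14, 3.14, 3.14, 3.14].

## Interface

Orientations are given as a rotation vector (axis times angle).
In Python, from cell import robot, grip, kin, viewer gives the robot as it stands. Calls block until the motion is done:
- robot.movep(position, orientation): joint-space move of the TCP to a pose.
- robot.servo_line(position, feed=150, rotation=None): straight line of the TCP; rotation=None keeps the orientation; feed is the mean speed in mm/s.
- robot.goto_joints(angles): joint-space move.
- grip(opening, newtons=None): opening from 0.0 (shut) to 1.0 (fully open); newtons is the grip in N (None keeps the last); returns when the fingers have stopped.
- robot.hold(seconds).
- kin.ik(position, orientation): joint angles nearest the present ones, or None.
- robot.observe(): the state.
- viewer.read_camera(name): name is "side" or "top" or "wrist"; returns the picture (420x560x3 uint8, red, green, blue); there is no depth.
- viewer.camera_info(name): a dict with "camera_matrix" (3x3 intrinsics, pixels), "R" (3x3) and "t" (3): a world point X has camera coordinates R X + t. Camera axes: x right, y down, z forward; pixel columns grow to the right and rows downward; lengths in mm; the calibration is good to about 2 mm. A picture is of the moment at which its call begins: read the wrist's pose just before it. camera_info takes no time and is no camera call; for the wrist camera it gives the pose at the moment of the call.
A pose or a line that the arm cannot do raises robot.IKError and nothing moves.
- robot.job_done(): hands the job in, once; it reports no verdict.
Trained networks look in the newest picture that a camera, given by its name, has taken for a name from the list of things; names that differ only in an ending like _2 or _b are one class to them, and where a whole thing is asked for, a point or a joint stands for the part that bears it (a point fixed in the world has none). Each returns a list of dicts, best first, with "confidence" (0 to 1); they miss things now and then, are a little off and sometimes report something else, mostly with a low value. They report only what shows in the picture. A call takes as long as a camera call. They do not tell look-alikes from the thing itself.
- viewer.silhouettes(name, camera): "mask" (420x560 bool, what is visible of it).
- viewer.pinpoint(name, camera): "at" ([x, y, z] in mm, in the coordinates of the camera as it stood for that picture, good to about 4 mm: a listed point, or the origin of a listed thing).
The state is a dict: "t": time; "joints": joint angles; "joint_velocities": joint speeds; "joint_torque": joint torques, N m; "tcp_pos": TCP position; "tcp_rot": TCP orientation; "contact_force": force on the tool from outside, world axes, zero at the start; "wrist_torque": the same for the moment, N m; "grip_width": opening from 0.0 (shut) to 1.0 (fully open).
Only numpy, scipy, OpenCV 4.12 (cv2) and the standard library are available. Lean on these libraries where they do the work, as an engineer would, in place of code of your own. Each camera call takes 0.05 s, during which the arm holds its last target.

## Task

First turn the rotary stand's plate so that the slot framed in orange lines up with the yellow arrow on the stand's foot. Then stand the leaning orange-handled tie-down anchor upright in the pocket of the wooden rest and let go of it; pick it up again, lower it through the orange-framed slot until its collar sits flat on the plate, turn it a quarter turn either way so that it locks, and let go, with the plate still lined up. Leave the bowl, bottles, can, tape and hand tools where they are.

Things in the scene. Friction and masses are not known exactly. Their poses are not given: they have to be found in the camera images.
- stand: Fixed grey foot of the rotary stand: a disc of 230 mm diameter, 12 mm high, with a tongue reaching 200 mm from the centre along the stand's -x, on which a yellow arrow marks the loading direction. Origin: on the bench, on the plate's vertical turning axis. The stand's yaw varies.
- carousel (a joint): Angle of the turning plate relative to the foot (rad, counter-clockwise from above positive). 0 = the orange-framed slot lies exactly over the arrow's line; starts at 0.55 to 1.25. Drag about 0.25 N m: it stays where it is left. Travel -2.6 to 2.6.
- plate (a point): Centre of the top face of the turning plate, on the axis: square aluminium plate 200 mm by 200 mm by 10 mm, top 70 mm above the bench, 48 mm of free space between it and the foot. Four slots. The blue-framed one, a quarter turn counter-clockwise (from above) of the orange-framed one, is empty too; the two grey-framed ones hold anchors with grey handles, tops 140 mm above the plate.
- slot (a point): Centre of the mouth of the orange-framed slot, on the plate's top face, 72 mm from the turning axis. Its axes turn with the plate: z up, y along the slot, -x radially outward. The slot is 66 mm long (y) and 20 mm wide (x), right through the 10 mm plate.
- knob (a point): Centre of the top of the black round turning knob fixed upright on the plate near its corner between the orange-framed and the blue-framed slots: 22 mm diameter, 45 mm high above the plate, 114.6 mm from the turning axis. It can be pinched from above and led around the axis.
- anchor: Loose tie-down anchor, about 0.3 kg, 158 mm long. Origin: centre of the T-foot's underside; z along the stem to the handle, y along the T-foot. Steel T-foot 60 (y) x 14 (x) x 14 mm high; round neck 14 mm to z=28; collar 40 mm diameter, z=28 to 34; square stem 18 x 18 mm to z=120, free for fingers from z=45 to 80; then the orange handle. Starts leaning 45 degrees, see cradle.
- handle (a point): Centre of the end face of the anchor's orange handle (anchor z=158 mm). The handle is 40 mm (anchor y) by 20 mm (anchor x), from z=120 to 158 mm.
- cradle: Fixed wooden cradle of the leaning anchor, foot 150 x 90 mm. Origin on the bench, 55 mm straight below the anchor's origin at the start; the anchor leans towards the cradle's +x (away from the robot, yaw varies), its y level. A notch carries the stem at anchor z=89 to 107 mm, a post 14 mm wide the collar, a sloping plate the foot. The anchor lifts straight up out of it.
- rest: Fixed wooden block 70 mm (x) by 110 mm (y) by 36 mm high, origin at the centre of its underside. In its top a pocket 68 mm along y, 26 mm along x, 30 mm deep, centred: the T-foot goes in and the collar rests on the rim, so that the anchor stands upright with its origin 8 mm above the bench.
- bowl: Bystander: steel bowl, 150 mm wide, 50 mm high; origin under its centre.
- water: Bystander: clear bottle, 64 mm wide, 200 mm high; origin under its centre.
- water2: Bystander: a second such bottle.
- wrench: Bystander: steel wrench lying flat.
- tape: Bystander: roll of black tape lying flat, 90 mm wide, 24 mm high.
- driver: Bystander: red-handled screwdriver lying flat.
- can: Bystander: grey can, 74 mm wide, 110 mm high; origin under its centre.
Not all that is in view belongs to the job. Several things look just like the rest: the one meant starts farthest to the robot's right. Of the things like the anchor, leave any that is turquoise; of the rest the larger one is meant.

How it is judged:
By the outcome, as a careful person would: the job done as asked, in the order asked, and still so for the second after the job is handed in, with the robot touching nothing.
It also fails if it takes over 72 s, if anything falls off the work surface, if the arm or the gripper's body presses on something with over 40 N, if the wrist force passes 120 N, or if a joint passes its speed limit or range.

## Working session

There is one attempt and no reset: what is moved stays moved. The work goes in short steps, each a Python script; the robot and the scene stay as the last script left them, time stands still between calls to the robot, and variables do not carry over. Pictures are saved under pics/ and viewed, and the job is handed in when it is done.

```bash
ls; mkdir -p pics; python3 - <<'E'
from cell import robot, grip, kin, viewer
import cv2
print(robot.observe()['t'], robot.observe()['tcp_rot'])
for c in ['side','top','wrist']:
    im=viewer.read_camera(c); cv2.imwrite(f'pics/{c}0.png',cv2.cvtColor(im,cv2.COLOR_RGB2BGR))
    i=viewer.camera_info(c); print(c,i['camera_matrix'],i['R'],i['t'])
E
```

```text
pics
0.0 [ 0.21676225  1.55990642 -0.21953836]
side [[453.51272118   0.         277.56553727]
 [  0.         453.51272118 213.72613749]
 [  0.           0.           1.        ]] [[ 0.98278968 -0.18434338 -0.01191519]
 [-0.11130518 -0.53945446 -0.83462569]
 [ 0.14743002  0.82158773 -0.55068865]] [-511.25444085  157.15485342 1472.78171163]
top [[455.0894271    0.         279.68910427]
 [  0.         455.0894271  210.81836255]
 [  0.           0.           1.        ]] [[ 1.91157201e-02 -9.99817060e-01 -6.60819600e-04]
 [-9.97878640e-01 -1.90375116e-02 -6.22558640e-02]
 [ 6.22318945e-02  1.84948343e-03 -9.98060004e-01]] [ -34.50245384  528.7929878  1206.93574894]
wrist [[340.42779039   0.         279.05537522]
 [  0.         340.42779039 209.82054417]
 [  0.           0.           1.        ]] [[ 0.27596127  0.96116761 -0.00148661]
 [ 0.91786422 -0.26306876  0.29718699]
 [ 0.28525542 -0.08337661 -0.95481814]] [-650.20864438  -32.51045603  392.56827798]
```

View pics/side0.png

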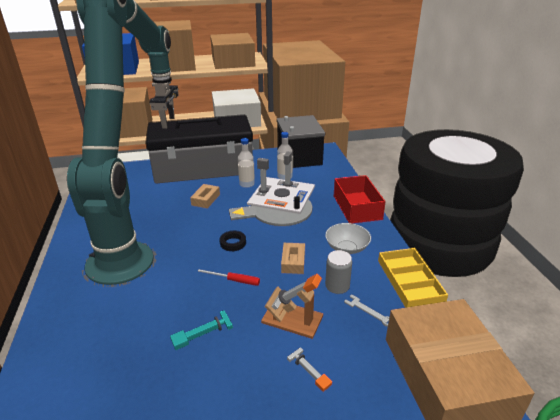

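View pics/top0.png

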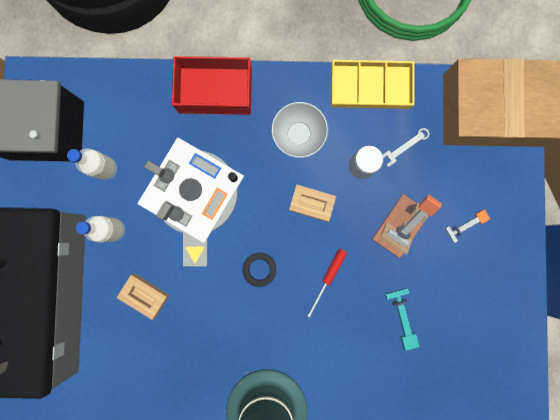

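View pics/wrist0.png

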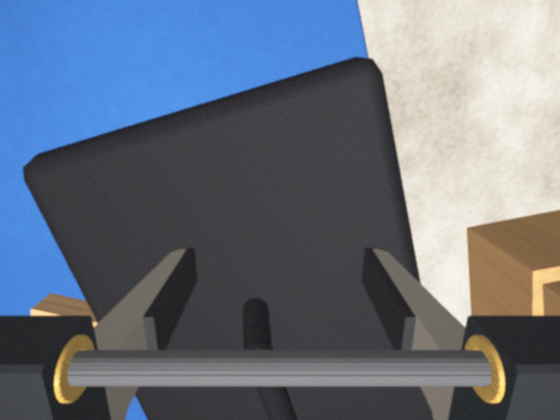

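```bash
cat > h.py <<'E'
from cell import robot, grip, kin, viewer
import numpy as np, cv2
from scipy.spatial.transform import Rotation as Ro
def save(c,name):
    i=viewer.camera_info(c); im=viewer.read_camera(c); cv2.imwrite('pics/'+name,cv2.cvtColor(im,cv2.COLOR_RGB2BGR)); return i,im
def toworld(i,p): return np.array(i['R']).T@(np.array(p)-np.array(i['t']))
def px2w(i,u,v,z):
    R=np.array(i['R']);t=np.array(i['t']);K=np.array(i['camera_matrix'])
    d=R.T@np.linalg.solve(K,[u,v,1.]); c=-R.T@t
    return c+d*(z-c[2])/d[2]
def w2px(i,X):
    p=np.array(i['camera_matrix'])@(np.array(i['R'])@np.array(X,float)+np.array(i['t'])); return p[:2]/p[2]
def rot(tx,ty):
    """tool x axis dir, tool y dir -> rotvec"""
    x=np.array(tx,float);x/=np.linalg.norm(x); y=np.array(ty,float); y-=x*(x@y); y/=np.linalg.norm(y)
    return Ro.from_matrix(np.c_[x,y,np.cross(x,y)]).as_rotvec()
def down(yaw): # jaws open along yaw
    return rot([0,0,-1],[np.cos(yaw),np.sin(yaw),0])
def pp(names,cam,thr=.3):
    i=viewer.camera_info(cam); viewer.read_camera(cam)
    for n in names:
        for d in viewer.pinpoint(n,cam):
            if d['confidence']>thr:
                w=toworld(i,d['at']); print(cam,n,round(d['confidence'],2),w.round(1),w2px(i,w).round())
E
python3 - <<'E'
from h import *
pp(['stand','plate','slot','knob','anchor','handle','cradle','rest'],'top')
pp(['stand','plate','slot','knob','anchor','handle','cradle','rest'],'side')
i=viewer.camera_info('top')
for c in ['top','side']:
    im=cv2.imread(f'pics/{c}0.png')
    a=im[120:270,120:250] if c=='top' else im[140:240,200:330]
    b=im[170:270,360:460] if c=='top' else im[260:340,250:340]
    cv2.imwrite(f'pics/{c}_a.png',cv2.resize(a,None,fx=4.0,fy=4.0,interpolation=2)); cv2.imwrite(f'pics/{c}_b.png',cv2.resize(b,None,fx=5,fy=5,interpolation=2))
print(robot.observe()['t'], Ro.from_rotvec(robot.observe()['tcp_rot']).as_matrix().round(3))
E
```

```text
top stand 0.8 [ 5.783e+02  2.092e+02 -1.000e-01] [195. 192.]
top plate 0.78 [578.9 210.7  65.7] [189. 189.]
top slot 0.82 [543.7 148.8  70. ] [213. 203.]
top knob 0.62 [611.2  92.1 117.3] [233. 174.]
top knob 0.32 [576.2 212.8  -2.5] [193. 193.]
top anchor 0.98 [ 473.  -476.7   14.3] [448. 235.]
top anchor 0.98 [ 321.2 -341.8   26.2] [399. 292.]
top anchor 0.93 [ 463.6 -327.3   57.3] [396. 237.]
top handle 0.95 [ 174.6 -380.4    7.6] [411. 347.]
top handle 0.62 [ 556.6 -395.2  164.5] [437. 198.]
top cradle 0.65 [ 456.4 -327.3   -1.8] [391. 240.]
top cradle 0.39 [610.3  91.6 118.9] [233. 175.]
top rest 0.67 [295.8 333.5   0.4] [145. 295.]
top rest 0.65 [ 553.8 -110.8   -1.9] [312. 203.]
side stand 0.62 [ 5.792e+02  2.049e+02 -5.000e-01] [283. 209.]
side stand 0.39 [ 550.5 -112.9    1.2] [293. 262.]
side plate 0.85 [574.2 208.8  70.8] [281. 193.]
side slot 0.59 [540.4 144.8  72. ] [275. 202.]
side knob 0.81 [605.8  94.9 119.1] [296. 196.]
side anchor 0.93 [ 458.1 -326.6   56.7] [277. 300.]
side anchor 0.85 [ 324.5 -336.6   20.5] [230. 319.]
side anchor 0.67 [ 474.9 -483.2   15.5] [295. 354.]
side handle 0.8 [ 170.6 -383.9   11.6] [172. 343.]
side handle 0.74 [ 547.6 -386.   166.6] [316. 279.]
side handle 0.56 [ 524.8 -582.     6.5] [325. 387.]
side cradle 0.97 [ 459.  -327.8   -2.3] [278. 315.]
side rest 0.96 [291.  332.2   3.4] [205. 199.]
side rest 0.61 [ 5.494e+02 -1.120e+02  3.000e-01] [293. 262.]
1.05 [[ 0.     0.274  0.962]
 [ 0.     0.962 -0.274]
 [-1.     0.     0.   ]]
```

View pics/top_a.png

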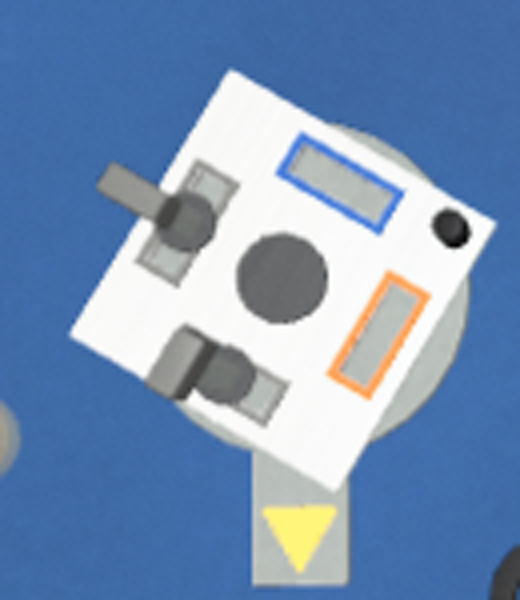

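View pics/top_b.png

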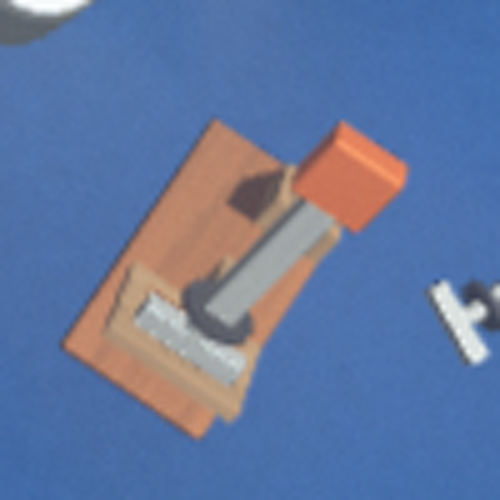

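View pics/side_b.png

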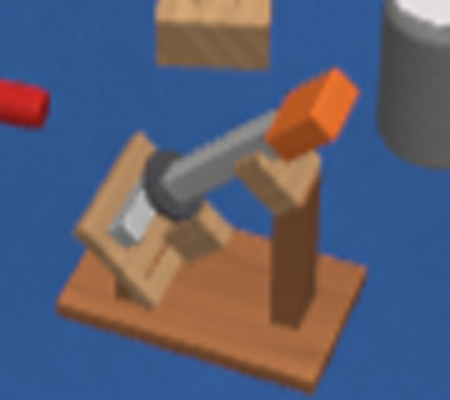

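View pics/side_a.png

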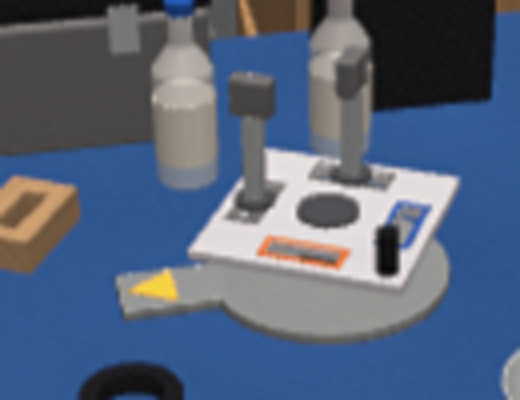

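```bash
python3 - <<'E'
from h import *
i=viewer.camera_info('wrist');o=robot.observe()
M=Ro.from_rotvec(o['tcp_rot']).as_matrix()
C=-np.array(i['R']).T@np.array(i['t'])
print('cam in tool',M.T@(C-o['tcp_pos']),'axis fwd in tool',M.T@np.array(i['R'])[2], 'img right',M.T@np.array(i['R'])[0])
it=viewer.camera_info('top')
q=lambda u,v,z: px2w(it,120+u/4-.375,120+v/4-.375,z).round(1)
a,b=q(253,584,12),q(347,584,12); print('tongue end',a,b,(a+b)/2)
print('arrow tip',q(300,575,12),'base',q(264,507,12),q(336,507,12))
print('hub',q(282,278,70)); 
cs=[q(*p,70) for p in [(230,69),(496,223),(337,492),(70,336)]];print(cs,np.mean(cs,axis=0))
print('slot',[q(*p,70) for p in [(388,272),(430,296),(370,398),(328,375)]])
ii=it
c=np.mean(cs,axis=0)
# ik checks
def chk(n,p,r):
    s=kin.ik(p,r); print(n,None if s is None else np.round(s,2))
for yaw in [-75,15,105,-165]:
  chk(f'view {yaw}',[577-60,209-30,330],down(np.radians(yaw)))
  chk(f'knob {yaw}',[608,94,80],down(np.radians(yaw))); 
  chk(f'knobend {yaw-61}',[496,128,80],down(np.radians(yaw-61)))
for az,s in [(55,1),(55,-1)]:
  chk('anchor',[503,-357,80],down(np.radians(az if s>0 else az-180)))
for az in [73,-107]:
  f=np.radians(-17)
  d=np.array([np.cos(f)*.707,np.sin(f)*.707,-.707])
  chk('rest',np.array([551,-112,68])+19*d, rot(d,[np.cos(np.radians(az)),np.sin(np.radians(az)),0]))
E
```

```text
cam in tool [-169.66895365    1.12113327  -84.49059965] axis fwd in tool [ 9.54843806e-01 -6.65654303e-04  2.97107494e-01] img right [1.64865547e-04 9.99998523e-01 1.71060133e-03]
tongue end [377.6 232.1  12. ] [378.8 169.1  12. ] [378.2 200.6  12. ]
arrow tip [384.2 200.8  12. ] base [429.2 226.3  12. ] [430.1 178.   12. ]
hub [577.6 207.5  70. ]
[array([713.3, 245.5,  70. ]), array([616. ,  70.4,  70. ]), array([440.8, 168. ,  70. ]), array([537.6, 342.7,  70. ])] [576.925 206.65   70.   ]
slot [array([582.8, 139.2,  70. ]), array([567.8, 111.8,  70. ]), array([501.3, 148.5,  70. ]), array([515.6, 175.9,  70. ])]
view -75 [-0.98  0.21  0.69  1.75 -0.14  1.23 -1.56]
knob -75 [-0.67  0.64  0.64  1.82 -0.5   0.84 -1.1 ]
knobend -136 [-1.24  0.91  1.34  2.09 -1.05  1.09 -1.73]
view 15 [-0.81  0.19  0.48  1.74 -0.09  1.23 -0.04]
knob 15 [-0.59  0.61  0.51  1.81 -0.4   0.82  0.39]
knobend -46 [-0.77  0.47  0.57  2.07 -0.39  0.7  -0.76]
view 105 [-0.6   0.19  0.24  1.73 -0.05  1.23  1.48]
knob 105 [-0.32  0.57  0.15  1.8  -0.11  0.78  1.72]
knobend 44 [-0.61  0.44  0.35  2.06 -0.24  0.68  0.67]
view -165 [ 0.55  0.51 -1.3   1.66  0.5   1.36  2.58]
knob -165 [-1.03  1.06  1.33  1.84 -1.11  1.24 -2.21]
knobend -226 [-0.35  0.43  0.04  2.04 -0.03  0.67  2.05]
anchor [ 0.08  0.65  0.66  1.82 -0.52  0.85  1.96]
anchor [-0.18  0.87  1.11  1.83 -0.91  1.05 -0.88]
rest None
rest [ 0.66  0.66 -0.69  2.41  2.5   0.78  2.21]
```

```bash
python3 - <<'E'
from h import *
f=np.radians(-17)
for z in [68,120,200]:
 for el in [90,80,70,60,50,45,40,30,20]:
  e=np.radians(el); d=np.array([np.cos(f)*np.cos(e),np.sin(f)*np.cos(e),-np.sin(e)])
  for az in [73,-107]:
    a=np.radians(az)
    s=kin.ik(np.array([551,-112,z])+19*d, rot(d,[np.cos(a),np.sin(a),0]))
    print(z,el,az,None if s is None else np.round(s,2))
E
```

```text
68 90 73 [-0.21  0.58  0.46  1.96 -0.39  0.69  1.76]
68 90 -107 [-0.51  0.72  0.88  1.97 -0.77  0.82 -1.06]
68 80 73 [-0.2   0.51  0.4   2.08 -0.4   0.44  1.76]
68 80 -107 [-0.56  0.65  0.88  2.1  -0.92  0.6  -0.92]
68 70 73 [-0.07  0.46  0.21  2.2  -0.16  0.16  1.53]
68 70 -107 [-0.42  0.52  0.64  2.22 -1.07  0.27 -0.76]
68 60 73 [ 0.4   0.49 -0.36  2.28  2.02  0.28 -0.58]
68 60 -107 [ 0.18  0.46 -0.12  2.29  2.25  0.2   2.29]
68 50 73 [ 0.36  0.52 -0.34  2.38  2.55  0.52 -1.12]
68 50 -107 [ 0.11  0.5  -0.06  2.4   2.74  0.47  1.76]
68 45 73 None
68 45 -107 [ 0.66  0.66 -0.69  2.41  2.5   0.78  2.21]
68 40 73 None
68 40 -107 [ 0.98  1.02 -1.09  2.43  2.51  1.15  2.55]
68 30 73 None
68 30 -107 None
68 20 73 None
68 20 -107 None
120 90 73 [-0.31  0.52  0.59  1.94 -0.39  0.8   1.76]
120 90 -107 [-0.52  0.61  0.89  1.95 -0.62  0.87 -1.17]
120 80 73 [-0.34  0.44  0.58  2.07 -0.41  0.56  1.77]
120 80 -107 [-0.57  0.53  0.89  2.08 -0.69  0.64 -1.11]
120 70 73 [-0.11  0.35  0.25  2.18 -0.08  0.28  1.46]
120 70 -107 [-0.62  0.47  0.89  2.21 -0.9   0.4  -0.92]
120 60 73 [ 0.29  0.35 -0.23  2.
[... 410 characters left out ...]
00 90 -107 [-0.68  0.57  1.12  1.9  -0.6   1.05 -1.17]
200 80 73 [-0.45  0.32  0.69  2.02 -0.28  0.72  1.67]
200 80 -107 [-0.76  0.46  1.13  2.03 -0.59  0.8  -1.18]
200 70 73 [-0.28  0.21  0.44  2.13 -0.08  0.47  1.47]
200 70 -107 [-0.84  0.36  1.15  2.16 -0.61  0.55 -1.16]
200 60 73 [ 0.11  0.17 -0.03  2.23  0.47  0.25  0.93]
200 60 -107 [-0.92  0.3   1.17  2.28 -0.79  0.29 -0.99]
200 50 73 [ 0.48  0.2  -0.45  2.33  1.79  0.24 -0.38]
200 50 -107 [ 0.07  0.16 -0.01  2.35  1.9   0.16  2.62]
200 45 73 [ 0.09  0.17 -0.05  2.4   2.39  0.28 -1.02]
200 45 -107 [-0.08  0.17  0.14  2.41  2.48  0.26  2.02]
200 40 73 None
200 40 -107 None
200 30 73 None
200 30 -107 None
200 20 73 None
200 20 -107 None
```

```bash
cat >> h.py <<'E'
def upv(az,lean): # unit vector leaning from vertical by lean toward azimuth az
    return np.array([np.cos(az)*np.sin(lean),np.sin(az)*np.sin(lean),np.cos(lean)])
E
python3 - <<'E'
from h import *
f=np.radians(-35)
for lean in [45,35,25]:
 s=upv(f,np.radians(lean)); st=upv(f,np.radians(45))
 p=np.array([460,-327,55])+139*st
 for b in [0,30,100]:
  for nm,y in [('x',upv(f,np.radians(lean+90))),('-x',-upv(f,np.radians(lean+90))),('y',[-np.sin(f),np.cos(f),0]),('-y',[np.sin(f),-np.cos(f),0])]:
   r=kin.ik(p-19*s+b*s,rot(-s,y)); print(lean,b,nm,None if r is None else np.round(r,2))
for z in [150,300]:
  for az in [-17,163,73,-107]:
   print(z,az,np.round(kin.ik([551,-112,z],down(np.radians(az))),2))
E
```

```text
45 0 x None
45 0 -x None
45 0 y None
45 0 -y None
45 30 x None
45 30 -x None
45 30 y None
45 30 -y None
45 100 x None
45 100 -x None
45 100 y None
45 100 -y None
35 0 x [ 0.16  1.08  0.9   1.15 -0.58  1.83  0.39]
35 0 -x [ 0.17  1.08  0.88  1.14 -0.57  1.82 -2.76]
35 0 y [ 0.18  1.06  0.84  1.14 -0.54  1.81  1.93]
35 0 -y [ 0.17  1.08  0.88  1.14 -0.57  1.82 -1.19]
35 30 x [ 0.37  0.97  0.43  1.04 -0.28  1.81  0.16]
35 30 -x [ 0.78  0.99 -0.45  1.    0.26  1.83  2.92]
35 30 y [ 0.37  0.97  0.43  1.04 -0.28  1.81  1.73]
35 30 -y [ 0.37  0.97  0.43  1.04 -0.28  1.81 -1.41]
35 100 x None
35 100 -x None
35 100 y None
35 100 -y None
25 0 x [ 0.08  1.01  0.96  1.3  -0.63  1.64  0.43]
25 0 -x [-0.02  1.21  1.33  1.31 -0.91  1.81 -2.52]
25 0 y [ 0.1   0.99  0.92  1.3  -0.6   1.62  1.98]
25 0 -y [-0.02  1.21  1.33  1.31 -0.91  1.81 -0.95]
25 30 x [ 0.09  1.    0.98  1.24 -0.63  1.69  0.42]
25 30 -x [ 0.05  1.06  1.11  1.25 -0.72  1.74 -2.65]
25 30 y [ 0.1   0.99  0.95  1.24 -0.61  1.68  1.98]
25 30 -y [ 0.05  1.06  1.11  1.25 -0.72  1.74 -1.08]
25 100 x [ 0.16  0.98  0.95  1.08 -0.6   1.82  0.36]
25 100 -x [ 0.8   0.88 -0.49  1.01  0.29  1.76  2.91]
25 100 y [ 0.15  0.98  0.96  1.08 -0.61  1.82  1.94]
25 100 -y [ 0.18  0.95  0.88  1.08 -0.55  1.8  -1.24]
150 -17 [-0.54  0.52  0.9   1.92 -0.5   0.94  0.31]
150 163 [ 1.03  0.86 -1.33  1.82  0.9   1.22  2.26]
150 73 [-0.4   0.46  0.7   1.91 -0.37  0.9   1.76]
150 -107 [-0.67  0.64  1.12  1.93 -0.68  1.02 -1.11]
300 -17 [-0.6   0.31  0.93  1.77 -0.27  1.2   0.11]
300 163 [ 1.06  0.59 -1.31  1.67  0.59  1.34  2.49]
300 73 [-0.55  0.3   0.86  1.76 -0.24  1.19  1.65]
300 -107 [-0.72  0.38  1.13  1.77 -0.36  1.22 -1.36]
```

```bash
python3 - <<'E'
from h import *
robot.movep([517,238,330],down(np.radians(15)))
i,im=save('wrist','w1.png')
for n in ['plate','slot','knob','stand']:
    for d in viewer.pinpoint(n,'wrist'):
        w=toworld(i,d['at']); print(n,round(d['confidence'],2),w.round(1),w2px(i,w).round())
np.save('w1.npy',i,allow_pickle=True)
print(robot.observe()['t'])
E
```

```text
plate 0.71 [542.  142.5  71. ] [279. 247.]
plate 0.62 [579.5 207.3  74.4] [319. 211.]
plate 0.26 [641.  451.9  -3.8] [410.  36.]
slot 0.63 [539.5 144.5  71.9] [277. 245.]
slot 0.61 [644.  453.2  -4.3] [413.  35.]
knob 0.87 [607.1  97.1 112.5] [318. 303.]
knob 0.74 [471.9 425.9  -1.7] [283.  20.]
stand 0.63 [578.6 203.4  -1.8] [312. 198.]
3.2083
```

View pics/w1.png

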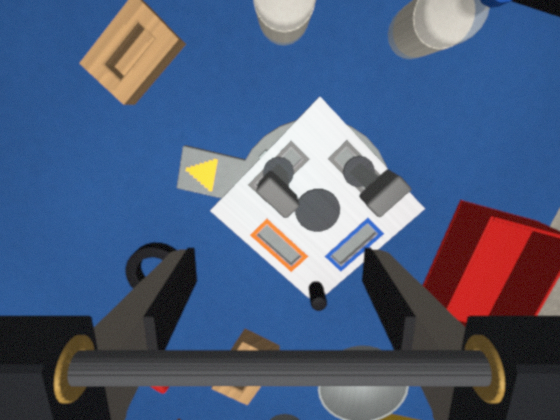

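```bash
python3 - <<'E'
import numpy as np
from h import *
i=np.load('w1.npy',allow_pickle=True).item()
q=lambda u,v,z: px2w(i,u,v,z).round(1)[:2]
print('corners',q(210,210,70),q(320,97,70),q(424,208,70),'hub',q(317.5,210,70))
print('mid L-R',(q(210,210,70)+q(424,208,70))/2)
print('slot',q(279,245.5,70),'blue',q(355,245,70),'knob',q(317,289,115))
print('tongue end',q(183,147,12),q(177,190,12),'tip',q(185,173,12),'base',q(217,158,12),q(210,193,12))
im=cv2.imread('pics/w1.png')
cv2.imwrite('pics/w1c.png',cv2.resize(im[80:320,160:440],None,fx=2.85,fy=2.5,interpolation=2))
E
```

```text
corners [441.  169.5] [539.5 342.7] [712.7 245.5] hub [578.  206.4]
mid L-R [576.85 207.5 ]
slot [542.1 144.2] blue [642.  171.9] knob [599.4 117.5]
tongue end [378.  230.7] [380.7 166.5] tip [387.4 194.6] base [427.7 227.9] [428.5 174.6]
```

View pics/w1c.png

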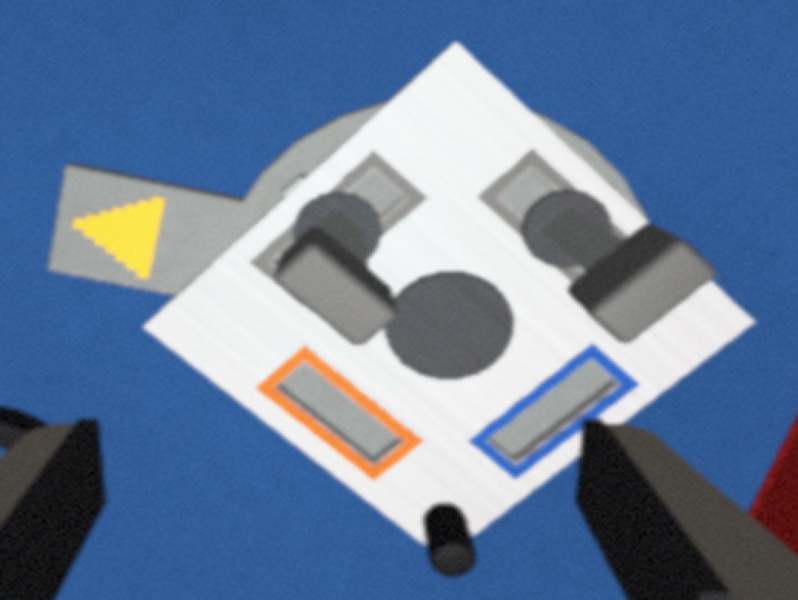

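```bash
cat >> h.py <<'E'
def blob(im,f,box=None):
    im=im.astype(int); m=f(im[...,0],im[...,1],im[...,2])
    if box: k=np.zeros_like(m); k[box[1]:box[3],box[0]:box[2]]=1; m=m&(k>0)
    n,l,st,ce=cv2.connectedComponentsWithStats(m.astype(np.uint8))
    j=1+np.argmax(st[1:,4]); pts=np.argwhere(l==j)[:,::-1]
    return ce[j],st[j],pts
yel=lambda r,g,b:(r>180)&(g>160)&(b<130)
ora=lambda r,g,b:(r>190)&(g>80)&(g<180)&(b<120)&(r-g>50)
blu=lambda r,g,b:(b>150)&(r<110)&(g<130)&(b-g>60)
E
python3 - <<'E'
from h import *
i=np.load('w1.npy',allow_pickle=True).item()
for c,f,box,bx2,bl in [('wrist','w1',(170,80,240,210),(240,200,320,290),(325,205,390,280)),('top','top0',(170,230,220,270),(190,180,240,230),(185,140,230,190))]:
    i=i if c=='wrist' else viewer.camera_info('top')
    im=cv2.imread(f'pics/{f}.png')[...,::-1]
    ce,st,p=blob(im,yel,box); w=px2w(i,*ce,12); print(c,'arrow',w.round(1),st)
    ce,st,p=blob(im,ora,bx2); rect=cv2.minAreaRect(p.astype(np.float32)); s=px2w(i,*rect[0],70); print('slot',s.round(1),st)
    ce,st,p=blob(im,blu,bl); rect=cv2.minAreaRect(p.astype(np.float32)); b=px2w(i,*rect[0],70); print('blue',b.round(1),st, np.linalg.norm(s-b))
    # centre from slot & blue
    m=(s+b)/2; h=(b-s)/2; cen=m+np.array([-h[1],h[0],0]); print('centre',cen.round(1))
    for C in [cen, np.array([577,207,70])]:
        print('slotdir',np.degrees(np.arctan2(*(s-C)[1::-1])).round(2),'arrowdir',np.degrees(np.arctan2(*(w-C)[1::-1])).round(2))
i=np.load('w1.npy',allow_pickle=True).item()
print('knob',px2w(i,318.6,303,115).round(1))
E
```

```text
wrist arrow [414.2 202.4  12. ] [186 159  32  32 549]
slot [541.6 144.4  70. ] [251 220  56  51 503]
blue [640.5 172.2  70. ] [326 219  57  51 391] 102.69994534167853
centre [577.2 207.7  70. ]
slotdir -119.29 arrowdir -178.15
slotdir -119.45 arrowdir -178.4
top arrow [414.2 201.8  12. ] [187 247  16  15 123]
slot [541.8 144.2  70. ] [202 188  25  31 106]
blue [662.9 123.7  70. ] [219 154  10   7  27] 122.78911057695868
centre [612.6 194.5  70. ]
slotdir -144.62 arrowdir 177.88
slotdir -119.27 arrowdir -178.17
knob [607.4  98.6 115. ]
```

```bash
cat > knob.py <<'E'
from h import *
C=np.array([577.1,207.4])
def kp(azd,z):
    a=np.radians(azd); return [C[0]+114.6*np.cos(a),C[1]+114.6*np.sin(a),z]
E
python3 - <<'E'
from knob import *
a0,a1=-74.35,-133.3
grip(0.6)
robot.movep(kp(a0,150),down(np.radians(a0+90)))
robot.servo_line(kp(a0,81),feed=150)
grip(0.0,15); o=robot.observe(); print(o['t'],o['grip_width'],np.round(o['contact_force'],1))
for a in np.linspace(a0,a1,8)[1:]:
    robot.servo_line(kp(a,81),feed=90,rotation=down(np.radians(a+90)))
o=robot.observe(); print(o['t'],np.round(o['tcp_pos'],1),np.round(o['contact_force'],1))
i,im=save('wrist','w2.png'); it,imt=save('top','t2.png')
ce,st,p=blob(imt,ora,(150,180,240,260)); rect=cv2.minAreaRect(p.astype(np.float32)); s=px2w(it,*rect[0],70)
print(s,st,np.degrees(np.arctan2(*(s[:2]-C)[::-1])))
print(robot.observe()['t'])
E
```

```text
6.075 0.23377705982787964 [-0.7 -0.1  2.9]
8.4083 [498.9 124.1  81.3] [-1.3  0.1  7.4]Traceback (most recent call last):
  File "<stdin>", line 11, in <module>
  File "h.py", line 31, in blob
    j=1+np.argmax(st[1:,4]); pts=np.argwhere(l==j)[:,::-1]
        ~~~~~~~~~^^^^^^^^^^
    return _wrapfunc(a, 'argmax', axis=axis, out=out, **kwds)
    return bound(*args, **kwds)
ValueError: attempt to get argmax of an empty sequence
```

View pics/t2.png

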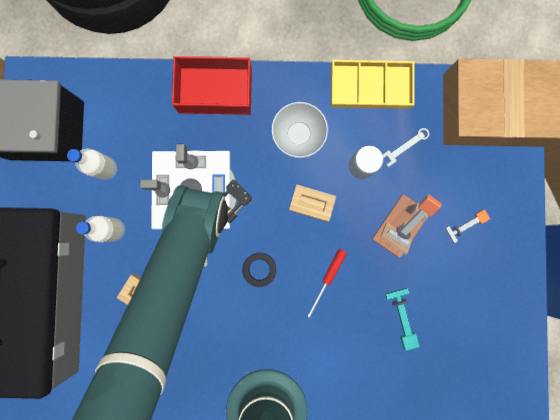

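```bash
python3 - <<'E'
from knob import *
grip(0.45)
o=robot.observe(); p=np.array(o['tcp_pos'])
robot.servo_line([p[0],p[1],140],feed=200)
robot.movep([517,220,330],down(np.radians(-40)))
i,im=save('wrist','w3.png'); np.save('w3.npy',i,allow_pickle=True)
print(robot.observe()['t'])
E
```

```text
10.3333
```

View pics/w3.png

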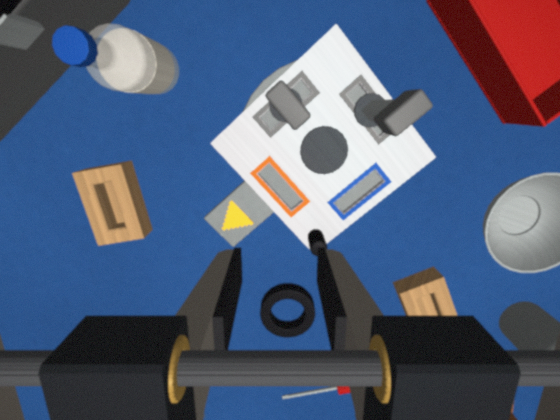

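```bash
python3 - <<'E'
from h import *
i=np.load('w3.npy',allow_pickle=True).item()
im=cv2.imread('pics/w3.png')[...,::-1]
ce,st,p=blob(im,yel,(200,190,270,240)); w=px2w(i,*ce,12); print('arrow',w.round(1),st)
ce,st,p=blob(im,ora,(240,150,320,225)); r=cv2.minAreaRect(p.astype(np.float32)); s=px2w(i,*r[0],70); bs=[px2w(i,*q,70)[:2] for q in cv2.boxPoints(r)];print('slot',s.round(1),np.round(bs,1))
ce,st,p=blob(im,blu,(325,160,395,222)); r=cv2.minAreaRect(p.astype(np.float32)); b=px2w(i,*r[0],70); print('blue',b.round(1))
m=(s+b)/2; h=(b-s)/2; cen=m+np.array([-h[1],h[0],0]); print('centre',cen.round(1))
for C in [cen,np.array([577.1,207.4,70])]: print(np.degrees(np.arctan2(*(s-C)[1::-1])).round(2),np.degrees(np.arctan2(*(w-C)[1::-1])).round(2))
for n,u,v in [('L',210,145),('T',337,24),('R',436,156)]: print(n,px2w(i,u,v,70)[:2].round(1), np.degrees(np.arctan2(*(px2w(i,u,v,70)[:2]-[577.1,207.4])[::-1])).round(2))
E
```

```text
arrow [414.6 202.2  12. ] [222 201  32  29 509]
slot [505.6 206.2  70. ] [[488.3 243.9]
 [520.1 245.2]
 [523.3 167.5]
 [490.3 164.9]]
blue [579.4 135.2  70. ]
centre [578.  207.6  70. ]
-178.88 -178.1
-179.02 -178.16
L [473.3 302.6] 137.49
T [675.3 308.2] 45.74
R [680.5 110. ] -43.28
```

```bash
python3 - <<'E'
from h import *
robot.movep([505,-98,330],down(np.radians(60)))
i,im=save('wrist','w4.png'); np.save('w4.npy',i,allow_pickle=True)
for d in viewer.pinpoint('rest','wrist'): print(d['confidence'],toworld(i,d['at']))
robot.movep([450,-320,330],down(np.radians(55)))
i,im=save('wrist','w5.png'); np.save('w5.npy',i,allow_pickle=True)
for n in ['anchor','handle','cradle']:
    for d in viewer.pinpoint(n,'wrist'): print(n,d['confidence'],toworld(i,d['at']))
print(robot.observe()['t'])
E
```

```text
0.61 [ 548.49851967 -110.16679627    1.40446632]
anchor 0.86 [ 470.31687757 -481.26437548   21.70126538]
anchor 0.72 [ 460.75412581 -321.46314677   54.42466803]
anchor 0.71 [ 321.86761202 -335.33096474   25.66045568]
handle 0.78 [ 551.5611862  -387.68706306  166.3625557 ]
handle 0.78 [ 171.5468484  -379.77748197    7.35239378]
handle 0.68 [ 532.16007376 -582.84099533   10.84541981]
cradle 0.67 [ 459.26828087 -329.13510633   -4.06894958]
13.4833
```

View pics/w4.png

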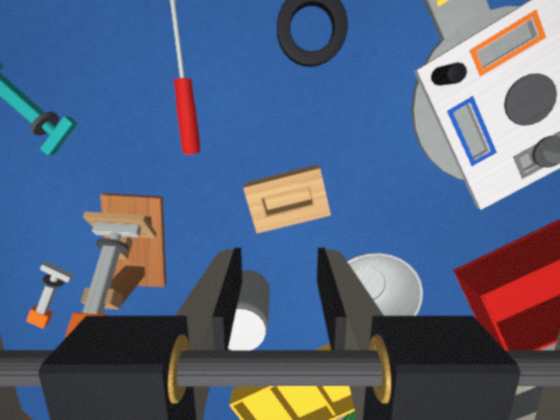

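View pics/w5.png

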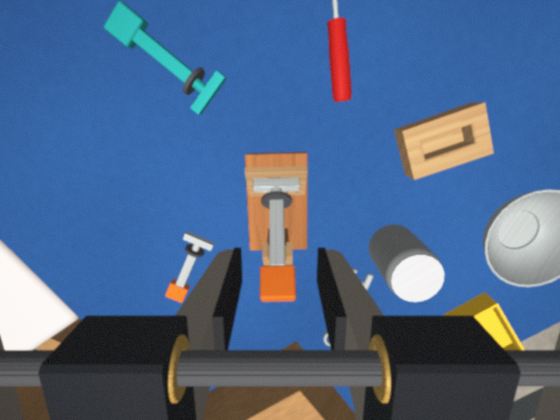

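```bash
cat > fit.py <<'E'
from h import *
from scipy.optimize import least_squares
ims=[(np.load('w5.npy',allow_pickle=True).item(),'w5',(240,250,310,310)),(viewer.camera_info('top'),'top0',(410,185,450,222)),(viewer.camera_info('side'),'side0',(296,268,328,300))]
# looser orange
or2=lambda r,g,b:(r>130)&(r-g>55)&(r-b>80)
box=np.array([[x,y,z] for x in(-10,10) for y in(-20,20) for z in(120,158)],float)
tgt=[]
for i,f,b in ims:
    im=cv2.imread(f'pics/{f}.png')[...,::-1]
    ce,st,p=blob(im,or2,b); h=cv2.convexHull(p.astype(np.float32)); m=cv2.moments(h); 
    tgt.append((m['m10']/m['m00'],m['m01']/m['m00'])); print(f,st,tgt[-1],ce)
def pose(v):
    o=np.array([v[0],v[1],55.]); z=upv(v[2],np.pi/4); y=np.array([-np.sin(v[2]),np.cos(v[2]),0]); return o,np.c_[np.cross(y,z),y,z]
def res(v):
    o,R=pose(v); r=[]
    for (i,f,b),t in zip(ims,tgt):
        P=np.array([w2px(i,o+R@c) for c in box],np.float32); h=cv2.convexHull(P); m=cv2.moments(h)
        w={'w5':1,'top0':1.5,'side0':1.5}[f]
        r+=[w*(m['m10']/m['m00']-t[0]),w*(m['m01']/m['m00']-t[1])]
    # T-foot top centre in w5 
    T=w2px(ims[0][0],o+R@np.array([7,0,7.])) if 0 else w2px(ims[0][0],o+R@np.array([0,0,31.]))
    r+=[T[0]-276,0]
    return r
s=least_squares(res,[460,-326,np.radians(-35)]); print(s.x[:2],np.degrees(s.x[2]),np.round(s.fun,2))
o,R=pose(s.x); print('handle',o+R@[0,0,158])
im=cv2.imread('pics/w5.png')
for c in [[0,30,0],[0,-30,0],[0,30,14],[0,-30,14],[9,0,45],[9,0,80],[-9,0,45],[-9,0,80]]+list(box):
    cv2.circle(im,tuple(int(x) for x in w2px(ims[0][0],o+R@np.array(c,float)).round()),1,(0,255,0),-1)
cv2.imwrite('pics/w5o.png',cv2.resize(im[140:320,200:360],None,fx=3.3,fy=3.3))
i=np.load('w4.npy',allow_pickle=True).item()
g=cv2.imread('pics/w4.png')
cv2.imwrite('pics/w4c.png',cv2.resize(g[155:245,230:345],None,fx=6,fy=6,interpolation=2))
E
python3 fit.py
```

```text
w5 [ 260  265   36   37 1210] (277.366358802127, 283.13825916596693) [277.30743802 283.12231405]
top0 [419 195  22  21 262] (429.64953886693013, 205.18379446640316) [429.88167939 205.29007634]
side0 [303 274  19  18 192] (311.9355742296919, 282.5929038281979) [311.98958333 282.56770833]
[ 459.76022341 -326.63043662] -34.840319881460964 [-0.53  0.02  0.37  0.44  0.75  0.35  0.94  0.  ]
handle [ 551.45647812 -390.45673896  166.72287143]
```

View pics/w5o.png

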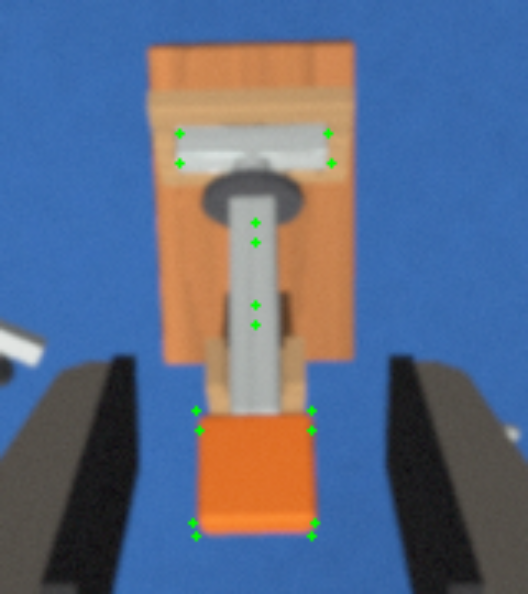

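View pics/w4c.png

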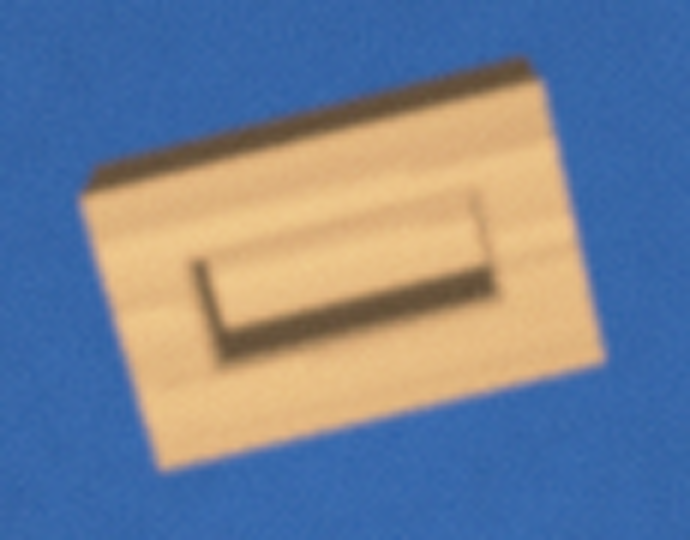

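```bash
cat > plan.py <<'E'
from h import *
A=np.array([459.8,-326.6,55.]); f=np.radians(-34.9); st=upv(f,np.pi/4)
LEAN=np.radians(30); sv=upv(f,LEAN); yv=np.array([-np.sin(f),np.cos(f),0])
G=A+138*st; RC=rot(-sv,yv); TC=G-19*sv
E
python3 - <<'E'
from plan import *
i=np.load('w4.npy',allow_pickle=True).item()
q=lambda u,v:px2w(i,230+u/6-.4,155+v/6-.4,36)[:2]
P=np.array([q(*c) for c in [(193,258),(475,185),(497,293),(218,362)]]);O=np.array([q(*c) for c in [(80,195),(545,80),(607,358),(160,470)]])
print(P.mean(0),O.mean(0),[np.degrees(np.arctan2(*(X[b]-X[a])[::-1])).round(1) for X in(P,O) for a,b in[(0,1),(3,2)]], np.linalg.norm(O[1]-O[0]),np.linalg.norm(O[2]-O[1]))
for b in [0,40,80,120]:
    r=kin.ik(TC+b*sv,RC); print(b,(TC+b*sv).round(),None if r is None else np.round(r,2))
for dz in [30,100]:
    r=kin.ik(TC+[0,0,dz],RC); print(dz,None if r is None else np.round(r,2))
E
```

```text
[ 550.49738664 -109.82924163] [ 551.54962579 -109.96911608] [np.float64(74.9), np.float64(74.5), np.float64(74.0), np.float64(74.8)] 110.61722893814246 69.07378461757932
0 [ 532. -377.  136.] [ 0.12  1.04  0.92  1.23 -0.6   1.72  1.98]
40 [ 548. -388.  171.] [ 0.15  1.04  0.93  1.13 -0.6   1.8   1.96]
80 [ 565. -400.  205.] [ 0.38  0.92  0.43  1.   -0.28  1.8   1.72]
120 [ 581. -411.  240.] None
30 [ 0.12  1.01  0.94  1.21 -0.59  1.77  1.98]
100 [ 0.24  0.85  0.66  1.14 -0.37  1.8   1.82]
```

```bash
python3 - <<'E'
from plan import *
grip(0.68)
robot.movep(TC+[0,0,70],RC)
robot.servo_line(TC,feed=120)
i,im=save('side','s6.png'); save('wrist','w6.png')
o=robot.observe(); print(o['t'],np.round(o['tcp_pos']-TC,1),np.round(o['contact_force'],1))
cv2.imwrite('pics/s6c.png',cv2.resize(im[180:350,220:380,::-1],None,fx=3.5,fy=3.5))
E
```

```text
15.625 [ 0.2 -0.5  0.9] [-0.3  0.5  1.1]
```

View pics/s6c.png

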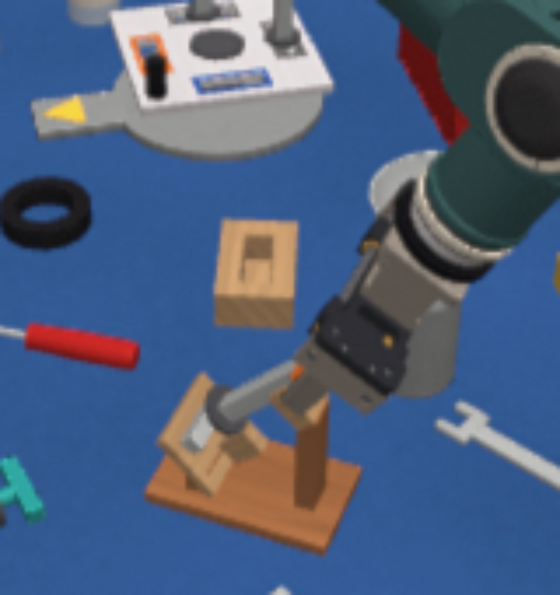

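View pics/w6.png

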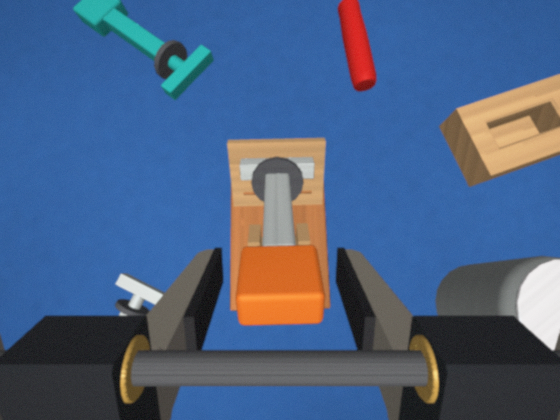

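```bash
python3 - <<'E'
from plan import *
grip(0.0,55); o=robot.observe(); print(o['t'],o['grip_width']*92,np.round(o['contact_force'],1))
robot.servo_line(TC+[0,0,90],feed=120)
fr=np.radians(-15.5); Rr=lambda lean: rot(-upv(fr,lean),[-np.sin(fr),np.cos(fr),0])
lr=LEAN-np.pi/4
# grasp point over rest, anchor bottom 70 above bench
g=np.array([551,-110,0])+[0,0,138+80]; s=upv(fr,lr)
robot.movep(g-19*s,Rr(lr))
i,im=save('side','s7.png'); save('wrist','w7.png'); save('top','t7.png')
o=robot.observe(); print(o['t'],np.round(o['tcp_pos']-(g-19*s),1),np.round(o['contact_force'],1),np.round(o['joints'],2))
cv2.imwrite('pics/s7c.png',cv2.resize(im[160:310,220:380,::-1],None,fx=3.5,fy=3.5))
E
```

```text
16.0917 39.63057725585486 [-0.2 -0.7  2. ]
18.2167 [ 0.8 -2.   0.4] [ 0.  -0.1 -2.9] [-0.72  0.31  1.    2.07 -0.4   0.67  1.81]
```

View pics/s7c.png

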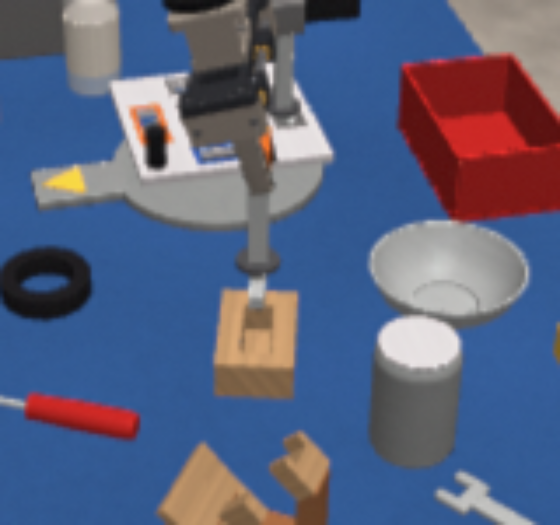

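View pics/w7.png

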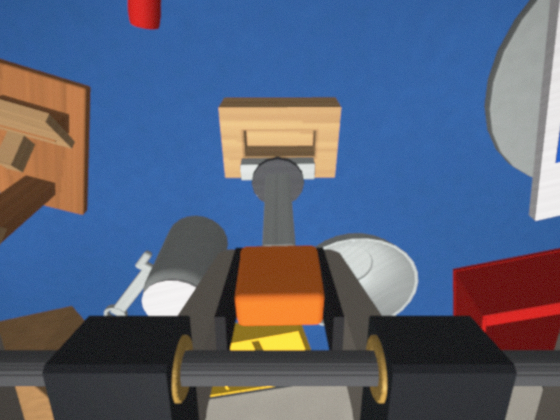

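```bash
python3 - <<'E'
from plan import *
iw=viewer.camera_info('wrist'); isd=viewer.camera_info('side')
o=robot.observe(); R=Ro.from_rotvec(o['tcp_rot']).as_matrix(); g=np.array(o['tcp_pos'])-19*R[:,0]
print('grasp',g, 'tool lean',np.degrees(np.arccos(-R[2,0])))
fr=np.radians(-15.5); y=np.array([-np.sin(fr),np.cos(fr),0])
B=np.c_[np.cross(y,[0,0,1]),y,[0,0,1]]
for dl in [-6,-3,0,3,6]:
    M=Ro.from_rotvec(y*np.radians(dl)).as_matrix()@B
    P=lambda c:(g+M@(np.array(c,float)-[0,0,138]))
    print(dl,'w collar',w2px(iw,P([0,0,34])).round(1),'foot L/R top',w2px(iw,P([0,30,14])).round(1),w2px(iw,P([0,-30,14])).round(1),'side collar',w2px(isd,P([0,0,31])).round(1),'bottom',w2px(isd,P([0,0,0])).round(1))
for c in ['side','wrist']:
  for d in viewer.pinpoint('anchor',c): print(c,d['confidence'],toworld(viewer.camera_info(c),d['at']).round(1))
im=cv2.imread('pics/w7.png');cv2.imwrite('pics/w7c.png',cv2.resize(im[90:260,200:360],None,fx=3.5,fy=3.5,interpolation=2))
im=cv2.imread('pics/s7.png');cv2.imwrite('pics/s7d.png',cv2.resize(im[195:260,275:310],None,fx=9,fy=9,interpolation=2))
E
```

```text
grasp [ 551.80699623 -111.93353737  218.43418407] tool lean 15.046394240016216
-6 w collar [278.2 196.7] foot L/R top [314.8 186.6] [241.9 186.8] side collar [297.5 234.2] bottom [298.4 242.2]
-3 w collar [278.2 190.2] foot L/R top [315.1 179.3] [241.4 179.5] side collar [295.7 234.2] bottom [296.1 242.2]
0 w collar [278.1 183.8] foot L/R top [315.5 172. ] [240.9 172.2] side collar [293.9 234.2] bottom [293.8 242.2]
3 w collar [278.1 177.4] foot L/R top [316.  164.7] [240.4 165. ] side collar [292.1 234. ] bottom [291.5 242. ]
6 w collar [278.  171.1] foot L/R top [316.5 157.4] [239.8 157.7] side collar [290.3 233.9] bottom [289.2 241.8]
side 0.92 [ 324.3 -336.1   23.8]
side 0.79 [ 473.3 -480.9   14.8]
side 0.54 [ 549.9 -112.6   85.1]
wrist 0.98 [ 551.4 -110.1   82.2]
```

View pics/w7c.png

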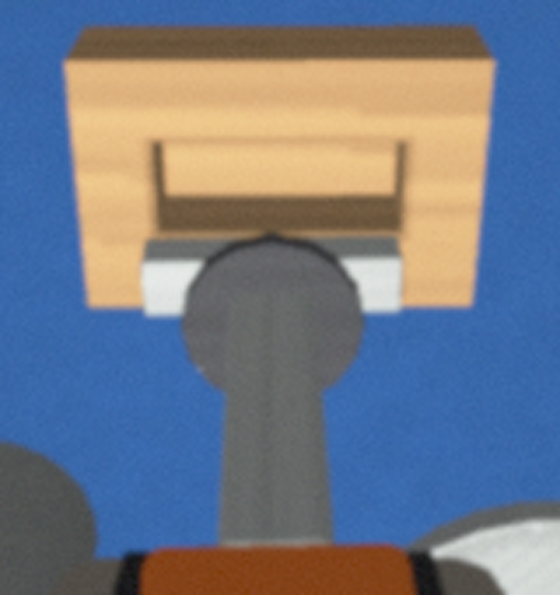

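View pics/s7d.png

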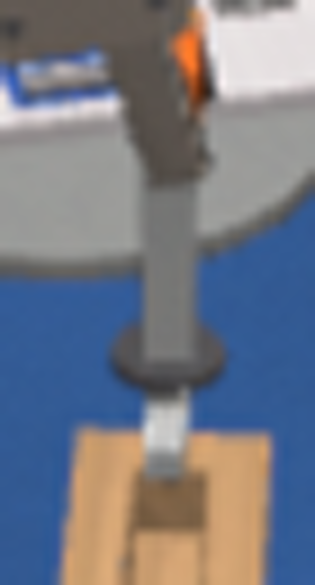

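```bash
python3 - <<'E'
from plan import *
fr=np.radians(-15.5); Rr=rot(-upv(fr,LEAN-np.pi/4),[-np.sin(fr),np.cos(fr),0]); s=upv(fr,LEAN-np.pi/4)
def tc(z): return np.array([551,-110,z+138])-19*s
robot.servo_line(tc(45),feed=100,rotation=Rr)
o=robot.observe(); e=np.array(o['tcp_pos'])-tc(45); print(e.round(2),np.round(o['contact_force'],1))
i,im=save('wrist','w8.png'); cv2.imwrite('pics/w8c.png',cv2.resize(im[90:260,200:360,::-1],None,fx=3.5,fy=3.5,interpolation=2))
print(o['t'])
E
```

```text
[ 0.14 -0.72  0.12] [-0.3 -0.2 -3. ]
18.8167
```

View pics/w8c.png

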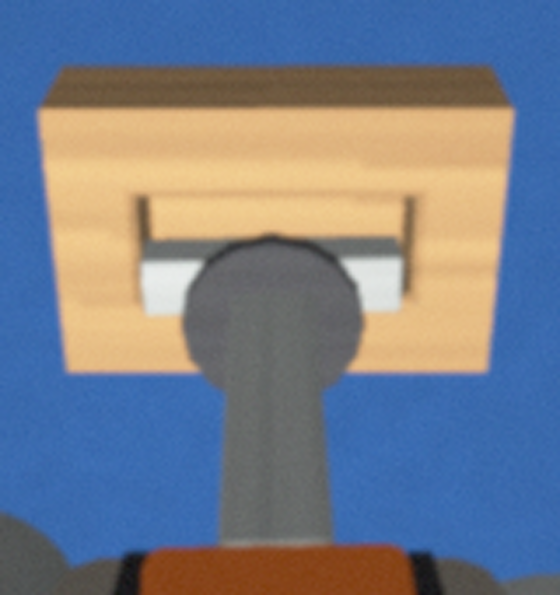

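```bash
python3 - <<'E'
from plan import *
fr=np.radians(-15.5); s=upv(fr,LEAN-np.pi/4)
def tc(z): return np.array([551,-109.6,z+138])-19*s
for z in [25,14,8.5]:
    robot.servo_line(tc(z),feed=60); o=robot.observe(); F=np.array(o['contact_force']); print(z,(np.array(o['tcp_pos'])-tc(z)).round(1),F.round(1))
    if abs(F[2]+3)>12 or np.hypot(*F[:2])>12: break
i,im=save('side','s9.png'); cv2.imwrite('pics/s9c.png',cv2.resize(im[160:310,220:380,::-1],None,fx=3.5,fy=3.5))
print(o['t'])
E
```

```text
25 [-0.2 -0.2 -0.3] [-0.1  0.1 -1.4]
14 [-0.4 -0.  -0.5] [-0.2 -0.4 -2.1]
8.5 [-0.1 -0.  -0.2] [-0.7 -0.8 -2.4]
19.9333
```

View pics/s9c.png

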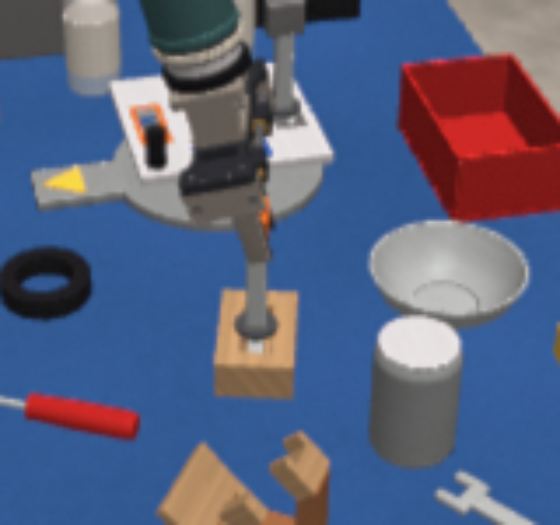

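```bash
python3 - <<'E'
from plan import *
fr=np.radians(-15.5); s=upv(fr,LEAN-np.pi/4)
def tc(z): return np.array([551,-109.6,z+138])-19*s
for z in [7,6,5,4,3,2,1]:
    robot.servo_line(tc(z),feed=30); o=robot.observe(); F=np.array(o['contact_force']); print(z,(np.array(o['tcp_pos'])-tc(z)).round(1),F.round(1))
    if F[2]>4 or np.hypot(*F[:2])>8: break
i,im=save('side','s10.png'); cv2.imwrite('pics/s10c.png',cv2.resize(im[160:310,220:380,::-1],None,fx=3.5,fy=3.5))
print(o['t'])
E
```

```text
7 [ 0.3 -0.6  1.1] [-5.6 -0.5 10.6]
20.2333
```

View pics/s10c.png

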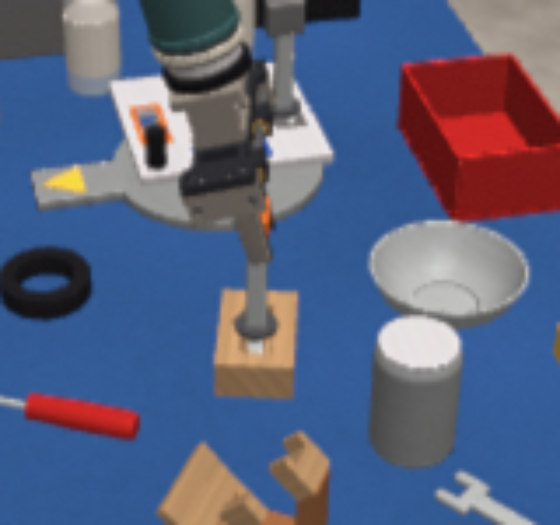

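```bash
python3 - <<'E'
from plan import *
fr=np.radians(-15.5); s=upv(fr,LEAN-np.pi/4)
grip(0.62)
o=robot.observe(); p=np.array(o['tcp_pos']); print(np.round(o['contact_force'],1))
robot.servo_line(p+75*s,feed=150)
robot.movep([551,-110,240],down(np.radians(74.5)))
i,im=save('wrist','w11.png'); np.save('w11.npy',i,allow_pickle=True)
i,im=save('side','s11.png'); cv2.imwrite('pics/s11c.png',cv2.resize(im[160:310,220:380,::-1],None,fx=3.5,fy=3.5))
print(robot.observe()['t'])
for c in ['wrist','side']:
  for n in ['anchor','handle']:
    for d in viewer.pinpoint(n,c): print(c,n,d['confidence'],toworld(viewer.camera_info(c),d['at']).round(1))
E
```

```text
[ 0.6 -0.4 -0.6]
21.9917
wrist anchor 0.74 [ 551.7 -103.9   10.1]
wrist anchor 0.59 [ 322.9 -334.    25.6]
wrist handle 0.81 [ 547.4 -107.   161.4]
side anchor 0.78 [ 476.8 -477.6   14.4]
side anchor 0.67 [ 549.1 -110.5    8.9]
side anchor 0.67 [ 322.4 -335.5   21.9]
side handle 0.95 [ 528.6 -581.     7.1]
side handle 0.82 [ 169.1 -380.6    9.4]
side handle 0.61 [ 544.4 -112.1  161.1]
side handle 0.31 [ 3.359e+02 -1.561e+02 -1.000e-01]
```

View pics/s11c.png

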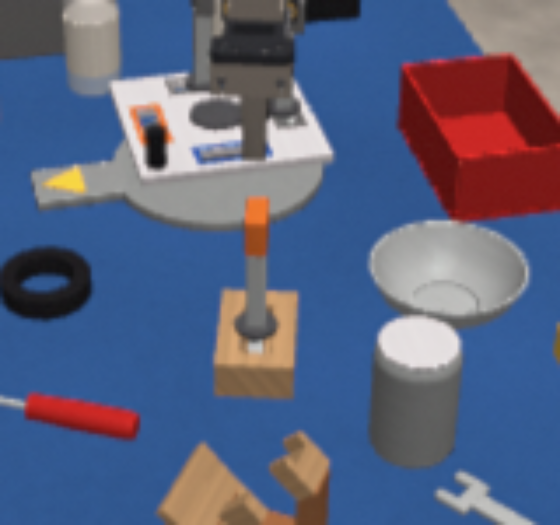

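View pics/w11.png

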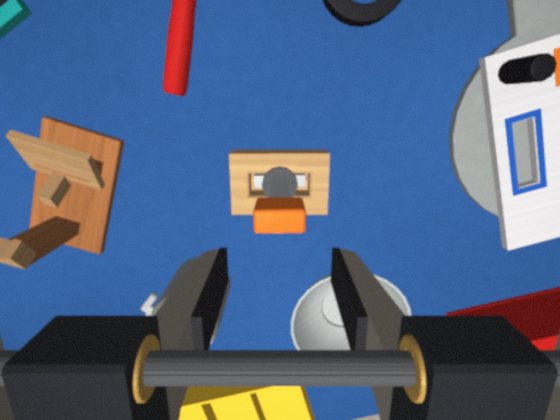

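```bash
python3 - <<'E'
from h import *
i=np.load('w11.npy',allow_pickle=True).item(); im=cv2.imread('pics/w11.png')
crop=cv2.resize(im[140:250,220:340],None,fx=5,fy=5,interpolation=2); cv2.imwrite('pics/w11c.png',crop)
a=np.radians(74.5); y=np.array([np.cos(a),np.sin(a),0]); x=np.array([np.sin(a),-np.cos(a),0])
box=np.array([np.array([550.5,-110,8])+sx*10*x+sy*20*y+[0,0,z] for sx in(-1,1) for sy in(-1,1) for z in(120,158)])
print([tuple(((w2px(i,b)-[220,140])*5).round()) for b in box])
E
```

```text
[(np.float64(177.0), np.float64(281.0)), (np.float64(160.0), np.float64(346.0)), (np.float64(412.0), np.float64(280.0)), (np.float64(429.0), np.float64(346.0)), (np.float64(180.0), np.float64(392.0)), (np.float64(163.0), np.float64(472.0)), (np.float64(410.0), np.float64(391.0)), (np.float64(426.0), np.float64(471.0))]
```

View pics/w11c.png

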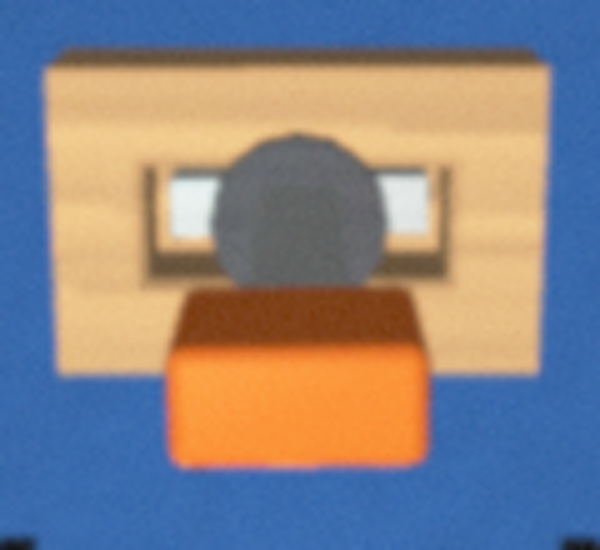

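```bash
python3 - <<'E'
from h import *
robot.servo_line([550.5,-109.6,128],feed=150,rotation=down(np.radians(74.5)))
grip(0.0,50); o=robot.observe(); print(o['t'],o['grip_width']*92,np.round(o['contact_force'],1),np.round(o['tcp_pos'],1))
robot.servo_line([550.5,-109.6,215],feed=130)
o=robot.observe(); print(np.round(o['contact_force'],1))
i,im=save('wrist','w12.png'); np.save('w12.npy',i,allow_pickle=True)
s=np.array([505.2,205.2]); 
robot.movep([s[0],s[1],128+62+42],down(np.radians(91.7)))
o=robot.observe(); print(o['t'],np.round(o['tcp_pos'],1),np.round(o['joints'],2))
i,im=save('wrist','w13.png'); np.save('w13.npy',i,allow_pickle=True); save('side','s13.png'); save('top','t13.png')
E
```

```text
23.4917 39.78212434027564 [-0.8 -0.3  4.2] [ 551.1 -109.6  128.7]
[-0.5  0.7 -2.1]
25.5667 [505.7 203.5 232. ] [-1.22  0.38  0.98  1.89 -0.36  1.06  1.5 ]
```

View pics/w13.png

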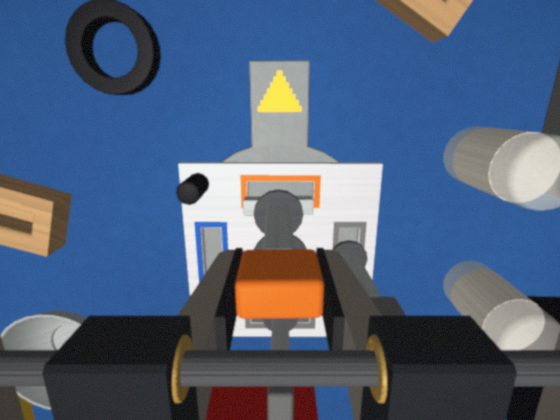

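View pics/s13.png

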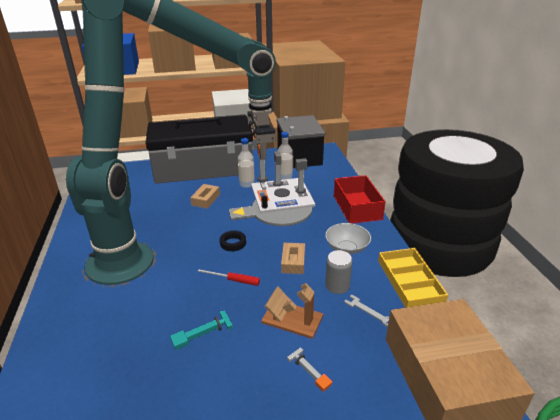

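```bash
python3 - <<'E'
from h import *
i=np.load('w13.npy',allow_pickle=True).item(); im=cv2.imread('pics/w13.png')
cv2.imwrite('pics/w13c.png',cv2.resize(im[150:260,170:390],None,fx=3.6,fy=5,interpolation=2))
rgb=im[...,::-1]
ce,st,p=blob(rgb,yel,(250,60,310,120)); w=px2w(i,*ce,12); print('arrow',w.round(1),np.degrees(np.arctan2(*(w[:2]-[577.3,207.4])[::-1])))
a=px2w(i,178.5,164,70);b=px2w(i,382,164,70);print(a.round(1),b.round(1),'edge dir',np.degrees(np.arctan2(*(a-b)[1::-1])), 'mid',((a+b)/2).round(1))
for z in(40,42,44):
  o=np.array([505.7,203.5,z+70-0.]); yv=np.array([np.cos(np.radians(91.7)),np.sin(np.radians(91.7)),0]); xv=np.array([yv[1],-yv[0],0])
  P=lambda c:o+c[0]*xv+c[1]*yv+np.array([0,0,c[2]])
  print(z,[tuple(((w2px(i,P(c))-[170,150])*[3.6,5]).round(0)) for c in [(-7,30,14),(-7,-30,14),(7,30,14),(7,-30,14),(0,0,34)]])
E
```

```text
arrow [414.4 201.9  12. ] -178.0723628294867
[480.3 105.   70. ] [475.2 304.3  70. ] edge dir -88.53375114491706 mid [477.8 204.6  70. ]
40 [(np.float64(517.0), np.float64(246.0)), (np.float64(261.0), np.float64(247.0)), (np.float64(515.0), np.float64(325.0)), (np.float64(264.0), np.float64(326.0)), (np.float64(389.0), np.float64(323.0))]
42 [(np.float64(518.0), np.float64(249.0)), (np.float64(261.0), np.float64(251.0)), (np.float64(516.0), np.float64(328.0)), (np.float64(263.0), np.float64(330.0)), (np.float64(389.0), np.float64(327.0))]
44 [(np.float64(518.0), np.float64(252.0)), (np.float64(260.0), np.float64(254.0)), (np.float64(517.0), np.float64(332.0)), (np.float64(262.0), np.float64(333.0)), (np.float64(389.0), np.float64(331.0))]
```

View pics/w13c.png

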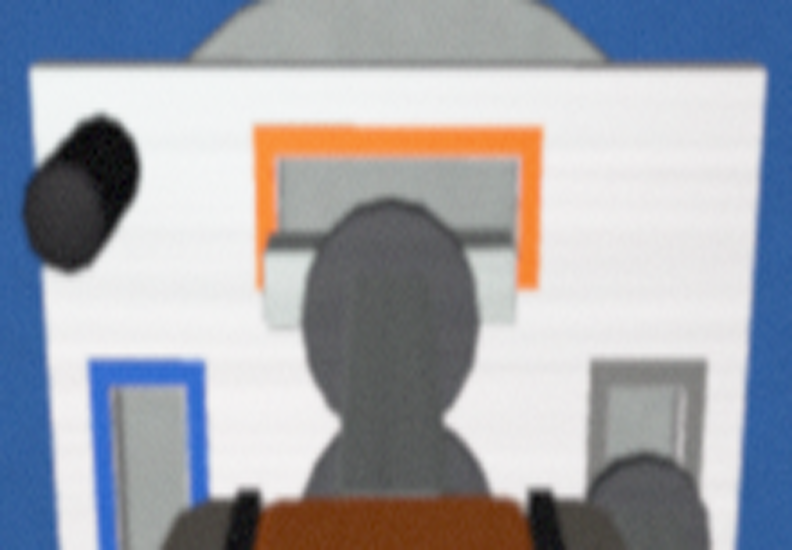

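```bash
python3 - <<'E'
from h import *
i=np.load('w13.npy',allow_pickle=True).item(); print(px2w(i,280.6,190.5,70).round(1))
robot.servo_line([505.5,205.4,77+120.7],feed=100,rotation=down(np.radians(91.6)))
o=robot.observe(); print(o['t'],np.round(o['tcp_pos'],1),np.round(o['contact_force'],1))
i,im=save('wrist','w14.png'); np.save('w14.npy',i,allow_pickle=True)
cv2.imwrite('pics/w14c.png',cv2.resize(im[140:250,190:370,::-1],None,fx=4.4,fy=5,interpolation=2))
E
```

```text
[504.5 205.7  70. ]
26.2083 [505.6 205.  197.5] [-0.1  0.3 -1.8]
```

View pics/w14c.png

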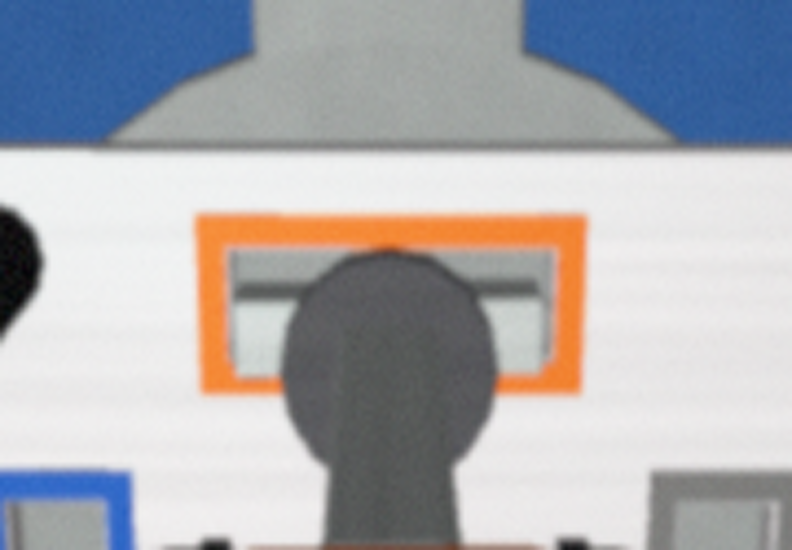

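```bash
python3 - <<'E'
from h import *
i=np.load('w14.npy',allow_pickle=True).item()
q=lambda u,v,z:px2w(i,190+u/4.4-.4,140+v/5-.4,z)[:2].round(1)
print('slot inner far/near',q(392,248,70),q(392,378,70),'frame outer',q(392,215,70),q(392,393,70),'plate edge',q(392,147,70))
print('slot L/R',q(230,310,70),q(555,310,70))
print('foot top near/far z=91',q(389,300,91),q(389,375,91),'L/R',q(235,300,91),q(543,300,91))
E
```

```text
slot inner far/near [494.5 205.2] [519.  205.8] frame outer [488.4 205. ] [521.9 205.9] plate edge [476.2 204.7]
slot L/R [506.9 172.1] [505.2 239.1]
foot top near/far z=91 [498.3 204.7] [511.6 205.1] L/R [499.1 175.3] [497.6 234.2]
```

```bash
python3 - <<'E'
from h import *
s=[505.4,205.7]
for z in [66,55,46,43,42,41.2,40.5]:
    robot.servo_line([*s,z+120.7],feed=60); o=robot.observe(); F=np.array(o['contact_force']); print(z,(np.array(o['tcp_pos'])-[*s,z+120.7]).round(1),F.round(1))
    if F[2]>5 or np.hypot(*F[:2])>6: break
i,im=save('wrist','w15.png'); save('side','s15.png'); print(o['t'])
E
```

```text
66 [-0.3 -0.1 -0.3] [-0.2 -0.4 -2.1]
55 [-0.3 -0.2 -0.5] [ 0.5 -0.1 -2.6]
46 [-0.3 -0.1 -0.5] [ 0.4  0.6 -1.9]
43 [-0.  -0.1 -0.1] [-1.  -0.5 -2.9]
42 [0.1 0.  0.1] [-0.8 -0.7 -1.1]
41.2 [ 0.3 -0.   0.8] [-2.4 -0.5  5.8]
27.975
```

View pics/w15.png

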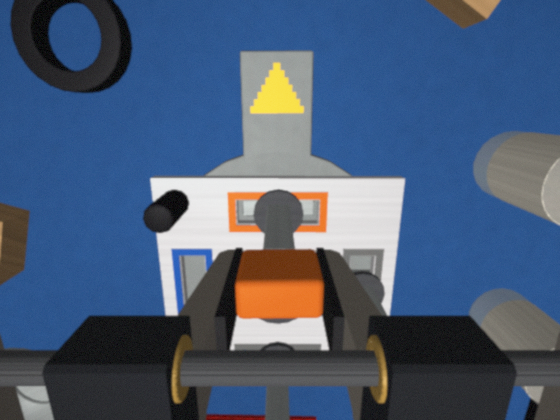

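```bash
python3 - <<'E'
from h import *
s=[505.4,205.7]; z=42.4+120.7
t=robot.observe()['t']
robot.servo_line([*s,z],feed=30)
for y in [88,82,75]:
    robot.servo_line([*s,z],feed=100,rotation=down(np.radians(y))); o=robot.observe(); F=np.array(o['contact_force'])
    print(y,round(o['t']-t,2),(np.array(o['tcp_pos'])-[*s,z]).round(1),F.round(1),np.round(o['wrist_torque'],2),np.round(o['joints'],2))
    if np.hypot(*F[:2])>10: break
E
```

```text
88 0.5 [-0.1  0.  -0.2] [-1.6  0.1 -2. ] [-0.02 -0.01 -0.02] [-1.16  0.48  0.92  1.95 -0.47  0.94  1.53]
82 0.76 [-0.1 -0.  -0.2] [-1.2  0.6 -2.5] [-0.   -0.05  0.03] [-1.18  0.49  0.95  1.95 -0.49  0.95  1.44]
75 1.03 [-0.  -0.  -0.1] [ 0.4 -0.6 -1.8] [ 0.04  0.01 -0.  ] [-1.2   0.5   0.98  1.95 -0.51  0.96  1.34]
```

```bash
python3 - <<'E'
from h import *
s=[505.4,205.7]; z=42.4+120.7
for y in [66,57,48,39,30,21,11,1.6]:
    robot.servo_line([*s,z],feed=100,rotation=down(np.radians(y))); o=robot.observe(); F=np.array(o['contact_force'])
    if np.hypot(*F[:2])>10: print('STOP');break
print(y,round(o['t'],2),(np.array(o['tcp_pos'])-[*s,z]).round(1),F.round(1),np.round(o['wrist_torque'],2),np.round(o['joints'],2))
save('wrist','w16.png'); i,im=save('side','s16.png')
cv2.imwrite('pics/s16c.png',cv2.resize(im[120:240,200:340,::-1],None,fx=4,fy=4,interpolation=2))
E
```

```text
1.6 31.6 [-0.  -0.1 -0.1] [-0.4 -0.4 -2.1] [-0.05  0.04 -0.02] [-1.36  0.69  1.29  1.96 -0.76  1.1   0.3 ]
```

View pics/w16.png

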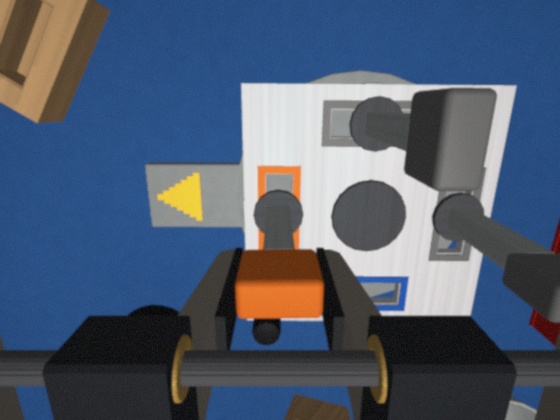

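View pics/s16c.png

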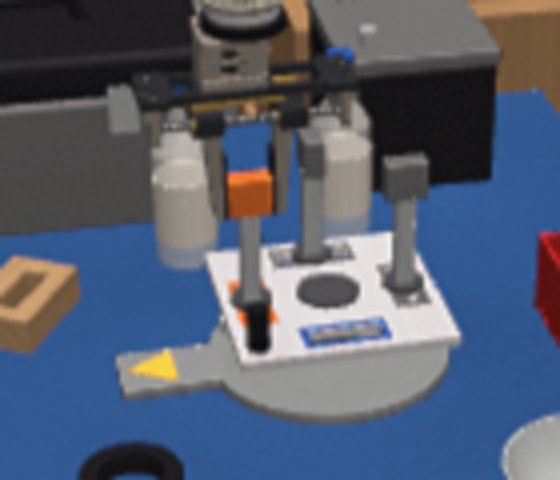

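```bash
python3 - <<'E'
from h import *
s=[505.4,205.7]
for z in [41.8,41.3]:
    robot.servo_line([*s,z+120.7],feed=30); o=robot.observe(); F=np.array(o['contact_force']); print(z,F.round(1))
    if F[2]>1: break
grip(0.6); o=robot.observe(); p=np.array(o['tcp_pos']);print(np.round(o['contact_force'],1))
robot.servo_line([p[0],p[1],p[2]+80],feed=120)
robot.movep([510,235,330],down(np.radians(1.6)))
i,im=save('wrist','w17.png'); np.save('w17.npy',i,allow_pickle=True); print(robot.observe()['t'])
i,im=save('side','s17.png'); save('top','t17.png')
cv2.imwrite('pics/s17c.png',cv2.resize(im[120:240,200:340,::-1],None,fx=4,fy=4,interpolation=2))
E
```

```text
41.8 [-1.  -0.3  1.1]
[-0.3  0.   0.6]
33.7
```

View pics/w17.png

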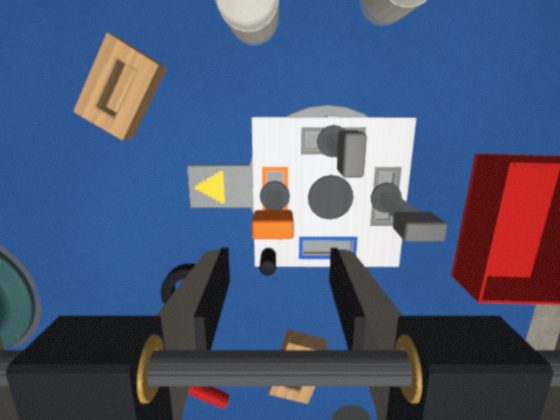

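View pics/s17c.png

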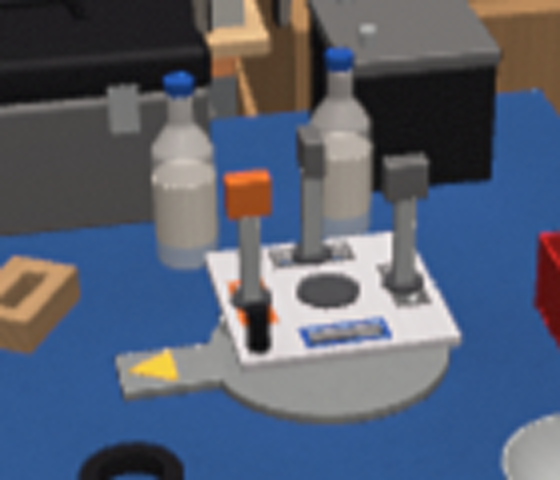

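View pics/t17.png

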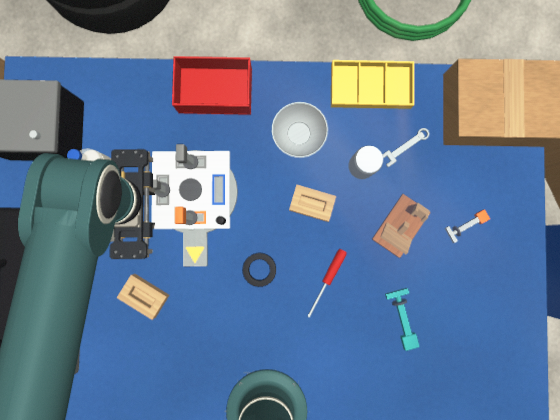

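```bash
python3 - <<'E'
from h import *
i=np.load('w17.npy',allow_pickle=True).item(); im=cv2.imread('pics/w17.png'); rgb=im[...,::-1]
cv2.imwrite('pics/w17c.png',cv2.resize(im[100:280,180:430],None,fx=3.2,fy=3.2,interpolation=2))
ce,st,p=blob(rgb,yel,(180,160,230,220)); w=px2w(i,*ce,12)
g=rgb.astype(int); m=((g.min(2)>200)).astype(np.uint8); m[:,:245]=0;m[:,420:]=0;m[:100]=0;m[275:]=0
n,l,stt,c=cv2.connectedComponentsWithStats(m); j=1+np.argmax(stt[1:,4]); ys,xs=np.where(l==j)
def fitl(pts): 
    W=np.array([px2w(i,u,v,70)[:2] for u,v in pts]); d=W-W.mean(0); vv=np.linalg.svd(d)[2][0]; return np.degrees(np.arctan2(vv[1],vv[0]))%180
L=[(xs[ys==v].min()-.5,v) for v in range(130,255)]; R_=[(xs[ys==v].max()+.5,v) for v in range(130,255)]; T=[(u,ys[xs==u].min()-.5) for u in range(260,405)]
print('left edge',fitl(L),'right',fitl(R_),'top',fitl(T))
print('arrow dir',np.degrees(np.arctan2(*(w[:2]-[577.3,207.4])[::-1])),w)
E
```

```text
left edge 106.60525400026897 right 83.35409270702196 top 1.54838487846274
arrow dir -178.1525248241303 [414.25154137 202.14075713  12.        ]
```

View pics/w17c.png

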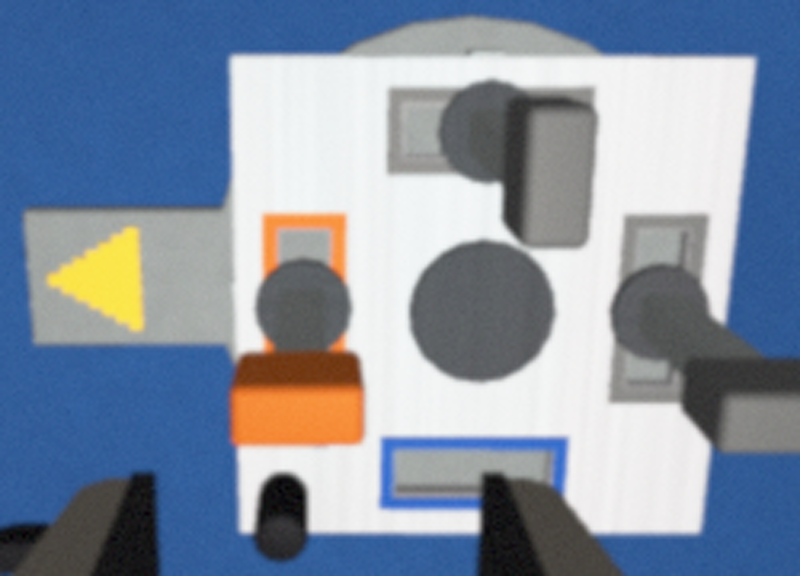

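```bash
python3 - <<'E'
from h import *
robot.hold(0.3); print(np.round(robot.observe()['contact_force'],1)); robot.job_done()
E
```

```text
[-0.6  0.7  0.2]
the job is handed in; nothing more can be done
```

I turned the plate by its knob until the orange-framed slot lined up with the arrow. I then stood the leaning orange anchor upright in the pocket of the right-hand rest and let go. After picking it up again by the handle, I lowered it through the slot until the collar touched the plate, turned it a quarter turn (clockwise from above) and released it. The job was handed in at about 34 s of the 72 s allowed.

**Last checks:**
- **Alignment:** the far edge of the plate gave an angle of 1.5° against 1.9° for the arrow, so the plate is aligned to about 0.3°.
- **Anchor:** the pictures show it upright in the slot with its handle across the slot. The force rose as the collar met the plate, just before I let go.
- **Surroundings:** the robot is clear of everything, and the last top view shows the bystanders where they were.

**Failed or disagreeing checks:** angle fits to the plate's other two edges gave 106.6° and 83.4°, where about 91.5° was expected. I ignored them because I think the anchors upset the fit. An earlier blue-slot measurement from the top camera was also unusable.

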